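# Catch the cast trolley at the air nozzle

## Robot

A 6-joint arm with a two-finger parallel gripper is mounted at the origin on the work surface. World frame = base frame: x ahead of the robot, y to its left, z up, the work surface at z = 0. Lengths are in m, angles in rad, forces in N, time in s.
With the tool pointing down it reaches from about 0.35 to 0.775 m from the base axis. Payload 7.3 kg.
Tool frame: the origin (TCP) lies midway between the tips of the shut fingers; the grasp point (between the pads) lies 19 mm behind it (tcp_to_grasp is the distance from the TCP to the grasp point, in m); z points along the fingers, y is the line along which they close (so a half turn about z gives the same grasp; the last joint's range is limited). The gripper opens to 92 mm and grips with 3 to 60 N. Pads are 19 mm wide; open, the fingers measure 130 mm over their backs; the gripper's body (75 mm by 190 mm) begins 47 mm behind the grasp point.
Start: joints at [1.022, 0.342, 1.524, -0, 1.275, -0.146], TCP at [0.206, 0.483, 0.227] pointing down, gripper open.
Joint ranges: [-2.53, 2.53], [-0.77, 2.02], [0.04, 2.7], [-1, 4.14], [0.28, 2.66], [-3.11, 3.11]. Speed limits (rad/s): [2.57, 2.57, 3.14, 3.14, 3.14, 3.14].

## Interface

Orientations are given as [roll, pitch, yaw] about the fixed x, y, z axes, in that order (R = Rz(yaw) Ry(pitch) Rx(roll)).
In Python, from cell import observe, read_camera, calibration, hand_in, tcp_to_grasp gives the robot as it stands.
- The arm moves only by the tool send_rows, never from a script. Its argument "targets" is a list of rows, each a list of 5 numbers: the opening, from 0 (shut) to 1 (fully open), then the shift along the world's x, y, z in m, then the turn about the world's z in rad. A call has 1 to 5 rows; each row shifts and turns the commanded pose from where the row before left it; what a row does not reach is not made up. A row lasts 1/10 s, in which the tool goes at most 50 mm and 8.59 degrees, less where a joint would pass 70% of its speed; a pose out of reach is approached as far as the arm can. A call is refused whole if a number of a shift passes 0.05 or a number of a turn 0.15, either way. A call with a gripper value outside its range is refused whole. The fingers move at their own pace and stop on an object; "grip_force" is the grip in N (left out, the last holds). Time passes only in rows, so rows that do not move let the fingers close. It gives the time, the measured TCP pose, the force, the opening and the grip force at its end, in the units of the state.
- observe(): the state, without advancing time (a new reading comes with each control period).
- read_camera(name): name is "scene" or "top" or "wrist"; returns (picture, depth): 480x640x3 uint8, red, green, blue; 480x640 float32, m along the optical axis (not along the pixel's ray), 0 where there is no reading.
- calibration(name): a dict with "intrinsics" (3x3 intrinsics, pixels), "world_to_cam" (4x4, takes a point from world to camera coordinates); the wrist camera has in their place "hand_eye" (4x4, takes a point from camera to tool coordinates, whose origin is the TCP and whose axes are the flange's). Camera axes: x right, y up, looking along -z (the intrinsics and any distortion apply to the point x, -y, -z); pixel columns grow to the right and rows downward; lengths in m; the calibration is good to about 2 mm. A picture is of the moment at which its call begins: read the wrist's pose just before it. calibration takes no time and is no camera call.
- hand_in(): hands the job in; it is judged then, once.
The state is a dict: "time": time; "qpos": joint angles; "qvel": joint speeds; "joint_efforts": joint torques, N m; "tool_pos": TCP position; "tool_rot": TCP orientation; "contact_force": force on the tool from outside, world axes, zero at the start; "torque": the same for the moment, N m; "opening": finger opening in m; "grip_force": force on a finger pad.
Only numpy, scipy, OpenCV 4.12 (cv2) and the standard library are available. Lean on these libraries where they do the work, as an engineer would, in place of code of your own. Each camera call takes 0.05 s, during which the arm holds its last target. There are 200 camera calls.

## Task

Press the release button fully down so that the trolley with the plaster cast rolls out from under the clear cover; catch it gently by the sprung buffer at its front with the fingertips (only stand in its way, never grip it, and never let it run into the fingers so fast that the buffer is pushed in by more than 10 mm), bring it to rest with the middle of its deck opposite the air nozzle and keep it still there for three seconds while the cast is blown clean. Then ease the trolley down until it rests against the stop at the lower end of the track, and let go. The cast must stay put on the trolley, and the other things on the bench must be left alone.

Things in the scene. Friction and masses are not known exactly. Their poses are not given: they have to be found in the camera images.
- rail: Straight sloped track (two aluminium bars) on a grey foot, 760 mm long, 110 mm wide, fixed to the bench. Origin on the bench under the middle of the track; x is level and runs downhill along it, y to the side of the air nozzle, z up. It falls at 0.08 rad: top of the bars 63 mm above the bench at x = 0, 37 mm at x = 330 mm.
- trolley: Trolley on the track; it only slides along the slope. Aluminium deck 90 mm wide, level, top 24 mm above the origin. Origin on the middle line below the middle of the deck, 8 mm above the bars; axes as the rail's. It starts at rail x = -270 mm (origin 93 mm above the bench) and rests on the lower stop at rail x = 278 mm. Nominal 0.76 kg plus the cast; its mass varies from 0.6 to 1.0 kg.
- buffer_face (a point): Middle of the front face of the sprung buffer at the trolley's downhill end: black rubber plate 80 mm wide, 42 mm high, 10 mm thick, on two rods. Uncompressed 100 mm downhill of and 38 mm above the trolley's origin; it moves uphill on the trolley when pushed. Free, the trolley always rolls downhill: drag 1.9 N per m/s plus 0.03 N, nominally nearing 0.38 m/s, time constant 0.5 s.
- buffer (a joint): How far the buffer is pushed in, m: 0 = free, 0.030 = fully in. Spring 200 N/m, damping 3 N per m/s. The standing trolley's own weight on the slope pushes it in 2 to 5 mm. More than 10 mm means that the trolley was caught or stopped too hard.
- cover_mouth (a point): Middle of the lower edge of the roof of the clear plastic cover, on the track's middle line at rail x = 0, 200 mm above the bench. The cover (130 mm wide, closed roof, sides and upper end) spans rail x = -350 to 0 mm; the trolley cannot be reached under it.
- stop_bar (a point): Middle of the top of the black rubber stop bar that crosses the track's lower end, 54 mm above the bench, 16 mm thick along the track, at rail x = 347 mm; fingers can pass above it.
- cast: White plaster dental cast 50 x 56 x 24 mm, about 0.2 kg, loose on the deck, origin at the centre of its underside, at trolley x = -6 mm, y = 0. It stays there by friction only.
- release (a joint): Travel of the black release button, 0 = up (trolley held), 0.014 m = fully down; the trolley is let go at about 0.010 m. It needs about 4 N and stays where it is left.
- release_top (a point): Centre of the top of the release button (black, 32 mm across, vertical, on a 44 mm wide, 45 mm high grey housing), 75 mm above the bench when up; at rail x = 100 mm, y = -105 mm.
- nozzle: Air nozzle: brass tip on a black head on a steel post, 132 mm high with a 50 mm square foot, fixed on the bench 125 mm to the side of the track's middle line. Origin at the centre of its foot; axes as the rail's; the tip points to -y and reaches to 79 mm from the track's middle line. The middle of the deck (trolley origin) must stop at nozzle x = 0.
- jar: Bystander: white plastic jar 60 mm across, 75 mm high. Origin under its centre.
- mixing_bowl: Bystander: black rubber bowl 110 mm across, 60 mm high. Origin under its centre.
- spatula: Bystander: spatula lying on the bench.
- brush: Bystander: brush lying on the bench.
- spare_cast: Bystander: second plaster cast like the one on the trolley, on the bench on the button's side of the track, about 70 mm uphill of the button.
- casting_ring: Bystander: steel casting ring 64 mm across, 55 mm high, standing open end up on the bench on the nozzle's side of the track.
- cup_jar: Bystander: small amber glass jar 44 mm across, 50 mm high.
Things that resemble listed ones, but are neither listed nor needed, are in the scene too. There is more than one size of the nozzle; the one meant has the size given above.

How it is judged:
On the way, in this order (a step that is already met when the one before it is completed fails the run):
1. released: the trolley rolls out from under the cover (x of trolley in the frame of rail above -0.05 m).
2. caught: the trolley stands still with the middle of its deck within 15 mm of the nozzle for 3 s (x of trolley in the frame of nozzle between -0.015 and 0.015 m and linear speed of trolley below 0.03 m/s), for 2.8 s.
3. the trolley rests against the lower stop (x of trolley in the frame of rail above 0.272 m and linear speed of trolley below 0.02 m/s), for 0.2 s.
At the end, for the whole second after the job is handed in: The trolley rests (under 0.02 m/s) within about 6 mm of the lower stop, the release is down, and the cast stands upright (0.15 rad) on the deck within 15 mm of its place; earlier the trolley was kept within 15 mm of the nozzle for 3 s (all of step 3 and value of joint release above 0.008 m and x of cast in the frame of trolley between -0.021 and 0.009 m and y of cast in the frame of trolley between -0.015 and 0.015 m and angle between cast's own z axis and vertical below 0.15 rad); the robot touches nothing.
It fails at once if the trolley is caught too hard: the buffer is pushed in more than 10 mm (value of joint buffer above 0.01 m).
It fails at once if the trolley is gripped or rammed: the robot presses on it with more than 15 N (contact force between any of the fingers, the arm and trolley above 15 N).
It fails at once if the trolley slams into the lower stop (faster than 0.15 m/s in the last 8 mm) (x of trolley in the frame of rail above 0.27 m and linear speed of trolley above 0.15 m/s).
It fails at once if the cast is shifted more than 15 mm on the trolley or tipped (not (x of cast in the frame of trolley between -0.021 and 0.009 m and y of cast in the frame of trolley between -0.015 and 0.015 m and angle between cast's own z axis and vertical below 0.15 rad)).
It fails at once if a bystander is moved more than 25 mm (distance of any of jar, mixing_bowl, spatula, brush, spare_cast, casting_ring, cup_jar from where it was at the start of the episode above 0.025 m).
It also fails if it takes over 42 s, if anything falls off the work surface, if the arm or the gripper's body presses on something with over 40 N, if the wrist force passes 120 N, or if a joint passes its speed limit or range.

## Working session

There is one attempt and no reset: what is moved stays moved. The work goes in short steps, Python scripts to look and compute and a tool call to move; the robot and the scene stay as the last step left them, time stands still between calls to the robot, and variables do not carry over. Pictures are saved under pics/ and viewed, at most 10 in all, crops included, and the job is handed in when it is done.

Besides the shell and the picture viewer there is one more tool, called after "Emit:" as name([rows], argument=value, ...), one row to a line, values as JSON. send_rows: Moves the arm, as the interface text tells. Its arguments: {"type":"object","properties":{"targets":{"type":"array","items":{"type":"array","items":{"type":"number"}}},"grip_force":{"type":"number"}},"required":["targets"]}

```bash
mkdir -p pics; ls; cat > h.py <<'E'
import numpy as np, cv2
from cell import observe, read_camera, calibration, hand_in, tcp_to_grasp
def cam(n):
    c=calibration(n); return np.array(c["intrinsics"]),np.array(c["world_to_cam"]),c
def depth_pts(n,d):
    K,W,_=cam(n); v,u=np.mgrid[0:480,0:640]
    x=(u-K[0,2])/K[0,0]*d; y=-(v-K[1,2])/K[1,1]*d
    P=np.stack([x,y,-d,np.ones_like(d)],-1); return (P@np.linalg.inv(W).T)[...,:3]
def ray(n,u,v,z):
    K,W,_=cam(n); C=np.linalg.inv(W); r=C[:3,:3]@np.array([(u-K[0,2])/K[0,0],-(v-K[1,2])/K[1,1],-1]); o=C[:3,3]
    return o+r*(z-o[2])/r[2]
def proj(n,p):
    K,W,_=cam(n); q=W[:3,:3]@np.asarray(p)+W[:3,3]; return K[0,0]*q[0]/-q[2]+K[0,2], K[1,1]*-q[1]/-q[2]+K[1,2]
E
python3 - <<'E'
from h import *
for n in("top","scene"):
    p,d=read_camera(n); cv2.imwrite(f"pics/{n}.png",p[...,::-1]); np.savez(f"{n}.npz",p=p,d=d)
    c=calibration(n); print(n,{k:np.round(v,3).tolist() if not isinstance(v,str) else v for k,v in c.items()})
print(observe())
E
```

```text
pics
top {'intrinsics': [[562.726, 0.0, 317.43], [0.0, 562.726, 230.164], [0.0, 0.0, 1.0]], 'world_to_cam': [[0.005, -1.0, 0.019, -0.044], [0.994, 0.007, 0.105, -0.529], [-0.105, 0.018, 0.994, -1.55], [0.0, 0.0, 0.0, 1.0]]}
scene {'intrinsics': [[442.949, 0.0, 318.872], [0.0, 442.949, 242.628], [0.0, 0.0, 1.0]], 'world_to_cam': [[0.624, 0.781, -0.014, -0.325], [-0.557, 0.458, 0.693, 0.206], [0.548, -0.425, 0.721, -1.461], [0.0, 0.0, 0.0, 1.0]]}
{'time': 0.1, 'qpos': array([ 1.02200956e+00,  3.42690002e-01,  1.52489305e+00, -4.27929312e-05,
        1.27541268e+00, -1.45995663e-01]), 'qvel': array([-4.91841029e-04, -1.13716955e-03, -2.35904602e-03,  9.21566523e-05,
        7.58240017e-04,  9.14637525e-05]), 'joint_efforts': array([ 2.47099793e-03, -4.32006991e+01, -2.44694299e+01,  7.20273843e-02,
        5.26801986e-02, -4.51194580e-05]), 'tool_pos': array([0.20559538, 0.48268207, 0.22610521]), 'tool_rot': array([-3.14019855e+00, -1.63629866e-04,  2.73881392e+00]), 'contact_force': array([-0.22957465, -0.42908085, -0.11006395]), 'torque': array([ 0.05096655, -0.00083397,  0.02785414]), 'grip_force': 0.0, 'opening': 0.09155176611520228}
```

View pics/top.png

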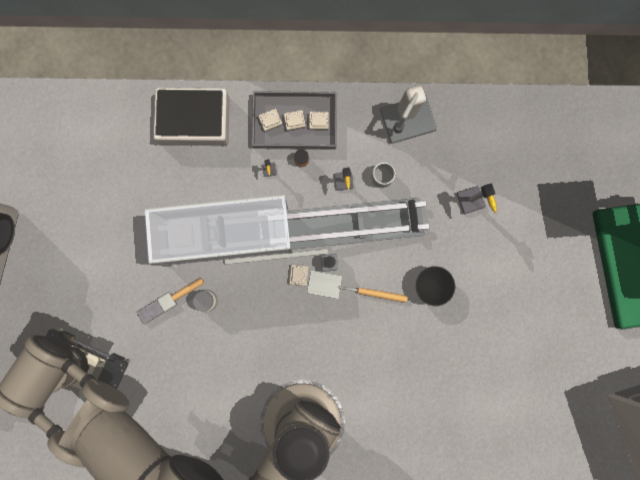

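View pics/scene.png

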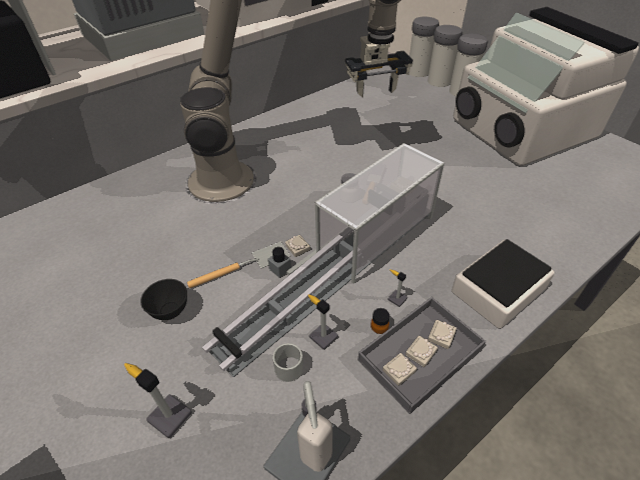

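Top view: the cover spans columns 147–290, the track runs right to the stop bar at about (414,217), and the button is at (329,262). The nozzle candidates are at (268,168) small, (344,180) medium and (478,198) large, the last lying past the stop. The dark thing that looks like the button is the amber jar at (302,157). In the scene view, the medium nozzle is at (322,320).

```bash
python3 - <<'E'
from h import *
z=np.load("top.npz");p,d=z["p"],z["d"];P=depth_pts("top",d)
hsv=cv2.cvtColor(p,cv2.COLOR_RGB2HSV)
# stop bar: dark pixels near (414,217)
def comp(mask,u0,u1,v0,v1):
    m=np.zeros_like(mask);m[v0:v1,u0:u1]=mask[v0:v1,u0:u1]; return m
dark=(hsv[...,2]<45)
m=comp(dark,404,424,198,238); v,u=np.nonzero(m); Q=P[m]; k=(Q[:,2]>.045)&(Q[:,2]<.065)
print("stop px",u[k].mean(),v[k].mean(),k.sum(),"dep",Q[k].mean(0)); print(" rect",cv2.minAreaRect(np.c_[u[k],v[k]].astype(np.float32)))
(cu,cv_),_,_=cv2.minAreaRect(np.c_[u[k],v[k]].astype(np.float32)); S=ray("top",cu,cv_,.054); print("S",S)
m=comp(dark,318,342,252,272); Q=P[m];v,u=np.nonzero(m);k=Q[:,2]>.065
print("button",k.sum(),Q[k].mean(0),ray("top",u[k].mean(),v[k].mean(),.075))
# rail bars: bright px between 295..405
br=(hsv[...,2]>190)&(hsv[...,1]<40)
m=comp(br,296,405,198,250);Q=P[m];k=(Q[:,2]>.025)&(Q[:,2]<.08);Q=Q[k];print("bars",len(Q))
A=np.array([Q[:,1],Q[:,0]]).T
# split into two bars by residual
c=np.polyfit(Q[:,1],Q[:,0],1);r=Q[:,0]-np.polyval(c,Q[:,1])
for s in(r>0,r<0):
    cc=np.polyfit(Q[s,1],Q[s,0],1);print(" bar",cc,s.sum(),"yaw",np.arctan2(-cc[0],-1),"z range",np.polyfit(Q[s,1],Q[s,2],1))
for n,(u0,u1,v0,v1) in dict(small=(256,278,156,180),med=(332,356,166,194),large=(456,500,180,216)).items():
    Q=P[v0:v1,u0:u1].reshape(-1,3);k=Q[:,2]>.02;Q=Q[k];print(n,"maxz",np.percentile(Q[:,2],[95,99,100]))
    yl=(hsv[...,0]>10)&(hsv[...,0]<35)&(hsv[...,1]>120);yy=comp(yl,u0,u1,v0,v1);print("  tip",P[yy].mean(0),yy.sum())
    ft=P[v0:v1,u0:u1][(P[v0:v1,u0:u1,2]>.004)&(P[v0:v1,u0:u1,2]<.02)]; print("  foot",ft.mean(0),ft.min(0),ft.max(0),len(ft))
cv2.imwrite("pics/crop.png",cv2.resize(p[150:300,230:450,::-1],None,fx=3.6,fy=3.6,interpolation=cv2.INTER_CUBIC))
E
```

```text
stop px nan nan 0 dep [nan nan nan]
 rect ((0.0, 0.0), (0.0, 0.0), 0.0)
S [1.18016671 0.86874079 0.054     ]
button 0 [nan nan nan] [nan nan nan]
bars 915
 bar [-0.11071009  0.56907722] 455 yaw 3.0313315809475583 z range [0.08086874 0.06077841]
 bar [-0.11013113  0.50459198] 460 yaw 3.03190356746195 z range [0.0811471  0.06121188]
small maxz [0.10178684 1.59810894 1.59810894]
  tip [0.68866029 0.09512923 0.09402887] 26
  foot [0.70795672 0.10070517 0.00843433] [0.67783997 0.07543253 0.00400173] [0.74616995 0.1339289  0.01770658] 163
med maxz [0.13729479 1.0144788  1.59810894]
  tip [ 0.64956974 -0.11752571  0.12777114] 53
  foot [ 0.67284358 -0.11101243  0.01113255] [ 0.63956109 -0.14879833  0.00404185] [ 0.71894208 -0.0820911   0.01981438] 247
large maxz [0.17870218 1.59810894 1.59810894]
  tip [ 0.58963748 -0.4890001   0.16926544] 93
  foot [ 0.62240271 -0.48451022  0.01253874] [ 0.57862831 -0.56530829  0.00400337] [ 0.68153736 -0.43810096  0.01998655] 553<stdin>:9: RuntimeWarning: Mean of empty slice.
  ret = ret.dtype.type(ret / rcount)
  ret = um.true_divide(
<stdin>:12: RuntimeWarning: Mean of empty slice.
```

View pics/crop.png

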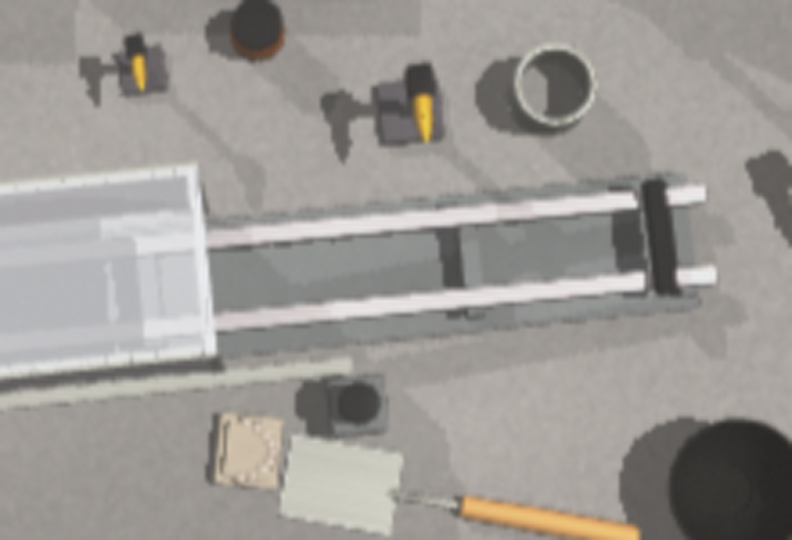

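```bash
python3 - <<'E'
from h import *
ex=np.array([np.sin(.1099),-np.cos(.1099)]);ey=np.array([np.cos(.1099),np.sin(.1099)])
def load(n):
    z=np.load(n+".npz");return z["p"],z["d"],cv2.cvtColor(z["p"],cv2.COLOR_RGB2HSV),depth_pts(n,z["d"])
def blob(n,mask,u0,u1,v0,v1):
    m=np.zeros(mask.shape,np.uint8);m[v0:v1,u0:u1]=mask[v0:v1,u0:u1]
    k,l,st,c=cv2.connectedComponentsWithStats(m);i=1+np.argmax(st[1:,4]);return l==i,c[i],st[i]
p,d,h,P=load("top")
print("V at stop/button",h[216,410:418,2],h[262,325:334,2],"z",P[216,410:418,2].round(3),P[262,325:334,2].round(3))
m,c,st=blob("top",h[...,2]<75,408,420,196,236);S=ray("top",*c,.054);print("stop",c,st,S,P[m].mean(0))
m,c,st=blob("top",(P[...,2]>.064)&(P[...,2]<.09),316,344,250,274);B=ray("top",*c,.075);print("button",c,st,B,P[m].mean(0))
m,c,st=blob("top",(h[...,0]>10)&(h[...,0]<35)&(h[...,1]>120),332,356,160,194);T=P[m]
rx=lambda q:(np.asarray(q)[...,:2]-S[:2])@ex+.347
mid=lambda q:(np.asarray(q)[...,:2]-[0.5368,0])@ey
print("tip u fit",c,"rx",rx(T).mean(),"y range",mid(T).min(),mid(T).max(),"z",T[:,2].mean())
print("stop y",mid(S),"button rx,y",rx(B),mid(B))
R=P[160:196,328:360].reshape(-1,3)
for a,b in((.004,.02),(.1,.14)):
    k=(R[:,2]>a)&(R[:,2]<b);q=R[k];print(a,"rx",np.percentile(rx(q),[1,50,99]),"y",np.percentile(mid(q),[1,50,99]),"z",np.percentile(q[:,2],[50,99]),k.sum())
# scene cross-check
p,d,h,Q=load("scene")
m,c,st=blob("scene",(h[...,0]>10)&(h[...,0]<35)&(h[...,1]>120),300,335,285,320);T=Q[m];print("scene tip",c,st,T.mean(0),"rx",rx(T).mean(),"y",np.percentile(mid(T),[1,99]))
m,c,st=blob("scene",h[...,2]<60,205,250,320,365);print("scene stop",c,st,Q[m].mean(0),ray("scene",*c,.050))
m,c,st=blob("scene",h[...,2]<60,268,290,244,275);q=Q[m];t=q[q[:,2]>.07];print("scene button",c,t.mean(0) if len(t) else q.mean(0),"rx",rx(t.mean(0)),mid(t.mean(0)))
R=Q[285:350,305:342].reshape(-1,3)
k=(R[:,2]>.004)&(R[:,2]<.02);q=R[k];print("scene foot rx",np.percentile(rx(q),[1,50,99]),"y",np.percentile(mid(q),[1,50,99]))
k=(R[:,2]>.1)&(R[:,2]<.15);q=R[k];print("scene head rx",np.percentile(rx(q),[1,50,99]),"z",np.percentile(q[:,2],[50,99,100]))
O=S[:2]-.347*ex;print("rail O",O, "mouth", O, "proj",proj("top",[*O,.2]))
for X in(-.1,.0,.1,.2,.278,.378):print(X,O+X*ex)
E
```

```text
V at stop/button [ 67  58  63  62  63  63  69 101] [66 66 67 67 66 69 69 71 73] z [0.047 0.054 0.059 0.051 0.049 0.054 0.056 0.019] [0.075 0.069 0.081 0.076 0.08  0.079 0.08  0.081 0.072]
stop [412.82795699 215.62903226] [409 200   9  32 186] [ 0.56924617 -0.30510302  0.054     ] [ 0.56944722 -0.30533057  0.05277634]
button [329.38679245 261.83962264] [324 256  12  12 106] [ 0.43848753 -0.07287485  0.075     ] [ 0.43847116 -0.07285851  0.07539857]
tip u fit [347.24528302 181.43396226] rx 0.16936413193133165 y range 0.08198813163174169 0.11410706662987666 z 0.1277711355020082
stop y -0.0012129372426277465 button rx,y 0.10183137852246024 -0.10571218974820165
0.004 rx [0.1251518  0.16251603 0.21694565] y [0.08477316 0.12436864 0.18572495] z [0.00879489 0.01936881] 340
0.1 rx [0.15980592 0.16892657 0.17913524] y [0.08207418 0.11439469 0.13540912] z [0.13029941 0.1389664 ] 127
scene tip [313.67164179 299.01492537] [308 294  12  11  67] [ 0.65943739 -0.1222045   0.13881556] rx 0.17509696849156686 y [0.08496065 0.25632784]
scene stop [227.82335329 342.76047904] [213 328  29  31 334] [ 0.58038209 -0.30374186  0.05079062] [ 0.58017406 -0.3035754   0.05      ]
scene button [278.80722892 254.8313253 ] [ 0.45295115 -0.07735569  0.08464323] rx 0.10787153946243949 -0.09182728516823592
scene foot rx [0.03415926 0.14540235 0.19229751] y [-0.00518224  0.08908497  0.15214392]
scene head rx [0.15796587 0.1703298  0.17813686] z [0.12818223 0.13443069 0.13473652]
rail O [0.53118759 0.03980355] mouth [0.53118759 0.03980355] proj (np.float64(286.46696179071995), np.float64(222.00087967154303))
-0.1 [0.5202197  0.13920026]
0.0 [0.53118759 0.03980355]
0.1 [ 0.54215548 -0.05959315]
0.2 [ 0.55312337 -0.15898986]
0.278 [ 0.56167833 -0.23651929]
0.378 [ 0.57264622 -0.335916  ]
```

The medium nozzle is the one meant: it is 0.13 m high, its tip is about 80 mm from the midline, and it sits at rail x ≈ 0.169. The small one is 0.10 m high and the large one 0.18 m. The crop shows it at (425,105), the button at (358,403) and the stop at (660,237), and the button's rail position checks out at (0.102, -0.106). Now moving towards the button.

Emit:
send_rows([
  [0,0.0195,-0.046,0.0,-0.09],
  [0,0.0195,-0.046,0.0,-0.09],
  [0,0.0195,-0.046,0.0,-0.09],
  [0,0.0195,-0.046,0.0,-0.09],
  [0,0.0195,-0.046,0.0,-0.09],
], grip_force=20)

```text
time: 0.6
tool_pos: [0.3034, 0.2512, 0.2266]
tool_rot: [-3.142, 0.0, 2.286]
contact_force: [1.3, 0.2, 0.5]
opening: 0.0564
grip_force: 0.0
```

Emit:
send_rows([
  [0,0.0195,-0.046,0.0,-0.09],
  [0,0.0195,-0.046,0.0,-0.09],
  [0,0.0195,-0.046,0.0,-0.09],
  [0,0.0195,-0.046,0.0,-0.09],
  [0,0.0195,-0.046,0.0,-0.09],
])

```text
time: 1.1
tool_pos: [0.401, 0.021, 0.2267]
tool_rot: [3.141, -0.0, 1.835]
contact_force: [0.8, 1.3, 0.9]
opening: 0.0164
grip_force: 0.0
```

Emit:
send_rows([
  [0,0.0195,-0.046,-0.02,-0.09],
  [0,0.019,-0.05,-0.03,-0.068],
  [0,0,0,-0.03,0],
  [0,0,0,-0.03,0],
  [0,0,0,0,0],
])

```text
time: 1.6
tool_pos: [0.4317, -0.0601, 0.1205]
tool_rot: [-3.134, -0.003, 1.68]
contact_force: [-0.1, 0.1, -0.1]
opening: 0.0001
grip_force: 0.0
```

```bash
python3 - <<'E'
from h import *
o=observe();print({k:np.round(o[k],4) for k in("time","tool_pos","tool_rot","contact_force","opening","qpos")})
print("hand_eye",np.round(calibration("wrist")["hand_eye"],3).tolist())
S=np.array([.56925,-.3051]);ex=np.array([np.sin(.1099),-np.cos(.1099)]);ey=np.array([np.cos(.1099),np.sin(.1099)])
z=np.load("top.npz")
for n in("top","scene"):
    p,d=read_camera(n);np.savez(n+"2.npz",p=p,d=d)
    for d_ in (np.load(n+".npz")["d"],d):
        P=depth_pts(n,d_);X=(P[...,:2]-S)@ex+.347;Y=(P[...,:2]-S)@ey
        k=(abs(Y)<.045)&(X>-.4)&(X<0)
        print(n,[(round(a,2),int((k&(P[...,2]>a)&(P[...,2]<=a+.02)).sum())) for a in np.arange(0,.24,.02)])
        k&=(P[...,2]>.1)&(P[...,2]<.15);print("  x range",np.percentile(X[k],[0,5,50,95,100]) if k.any() else None)
    # intensity in rail strip: cast mask
    cv2.imwrite(f"pics/{n}2.png",cv2.resize(p[170:290,130:350,::-1] if n=="top" else p[120:280,270:480,::-1],None,fx=3.5,fy=3.5))
E
```

```text
{'time': np.float64(1.6), 'tool_pos': array([ 0.4317, -0.0601,  0.1205]), 'tool_rot': array([-3.1341, -0.0034,  1.6797]), 'contact_force': array([-0.0946,  0.1377, -0.0858]), 'opening': np.float64(0.0001), 'qpos': array([-3.1460e-01,  3.1460e-01,  1.9023e+00,  1.0000e-04,  9.3290e-01,
       -4.2350e-01])}
hand_eye [[-0.0, 0.962, 0.273, 0.074], [1.0, 0.0, 0.001, 0.0], [0.0, 0.273, -0.962, -0.158], [0.0, 0.0, 0.0, 1.0]]
top [(np.float64(0.0), 14), (np.float64(0.02), 0), (np.float64(0.04), 0), (np.float64(0.06), 7), (np.float64(0.08), 0), (np.float64(0.1), 0), (np.float64(0.12), 0), (np.float64(0.14), 0), (np.float64(0.16), 0), (np.float64(0.18), 2255), (np.float64(0.2), 2779), (np.float64(0.22), 0)]
  x range None
top [(np.float64(0.0), 15), (np.float64(0.02), 0), (np.float64(0.04), 3), (np.float64(0.06), 4), (np.float64(0.08), 0), (np.float64(0.1), 0), (np.float64(0.12), 0), (np.float64(0.14), 0), (np.float64(0.16), 0), (np.float64(0.18), 2203), (np.float64(0.2), 2823), (np.float64(0.22), 0)]
  x range None
scene [(np.float64(0.0), 386), (np.float64(0.02), 64), (np.float64(0.04), 163), (np.float64(0.06), 237), (np.float64(0.08), 0), (np.float64(0.1), 0), (np.float64(0.12), 0), (np.float64(0.14), 0), (np.float64(0.16), 0), (np.float64(0.18), 1312), (np.float64(0.2), 1811), (np.float64(0.22), 0)]
  x range None
scene [(np.float64(0.0), 380), (np.float64(0.02), 64), (np.float64(0.04), 159), (np.float64(0.06), 239), (np.float64(0.08), 0), (np.float64(0.1), 0), (np.float64(0.12), 0), (np.float64(0.14), 0), (np.float64(0.16), 0), (np.float64(0.18), 1294), (np.float64(0.2), 1820), (np.float64(0.22), 0)]
  x range None
```

Emit:
send_rows([
  [0,0.038,-0.008,-0.01,0],
  [0,0.038,-0.008,-0.015,0],
  [0,0.038,-0.008,-0.015,0],
  [0,0,0,0,0],
])

```text
time: 2.1
tool_pos: [0.5525, -0.0852, 0.0834]
tool_rot: [3.139, 0.001, 1.682]
contact_force: [-0.3, 0.0, -0.2]
opening: 0.0004
grip_force: 0.0
```

```bash
cat >> h.py <<'E'
from scipy.spatial.transform import Rotation as Ro
S=np.array([.5704,-.3050]);EX=np.array([np.sin(.1099),-np.cos(.1099)]);EY=np.array([np.cos(.1099),np.sin(.1099)])
def rail(P): P=np.asarray(P);return np.concatenate([((P[...,:2]-S)@EX+.347)[...,None],((P[...,:2]-S)@EY)[...,None],P[...,2:]],-1)
def wrist():
    o=observe();p,d=read_camera("wrist");c=calibration("wrist");K=np.array(c["intrinsics"]);H=np.array(c["hand_eye"])
    v,u=np.mgrid[0:480,0:640];Q=np.stack([(u-K[0,2])/K[0,0]*d,-(v-K[1,2])/K[1,1]*d,-d],-1)@H[:3,:3].T+H[:3,3]
    R=Ro.from_euler("xyz",o["tool_rot"]).as_matrix();return o,p,d,Q@R.T+o["tool_pos"]
E
python3 - <<'E'
from h import *
o,p,d,P=wrist();print(o["time"],o["tool_pos"],o["tool_rot"],o["contact_force"],"tcp rail",rail(o["tool_pos"]))
np.savez("w1.npz",p=p,d=d,P=P);R=rail(P);print("zero depth",(d==0).mean())
k=(abs(R[...,1])<.02)&(R[...,2]>.085)&(d>0);print("finger pts",k.sum())
for a in np.arange(.08,.16,.01):
    q=R[k&(R[...,2]>a)&(R[...,2]<=a+.01)]
    if len(q):print(round(a,2),len(q),"x",np.percentile(q[:,0],[1,5,50,95]),"y",np.percentile(q[:,1],[1,99]))
k=(d>0)&(R[...,2]>.03)&(R[...,2]<.07);print("visible x range",np.percentile(R[k][:,0],[0,1,99,100]))
cv2.imwrite("pics/w1.png",p[...,::-1])
p,d=read_camera("scene");cv2.imwrite("pics/s3.png",p[...,::-1]);np.savez("s3.npz",p=p,d=d)
E
```

```text
2.1 [ 0.55247479 -0.08516282  0.08338219] [3.13871023e+00 1.14754064e-03 1.68153923e+00] [-0.32327547  0.03858416 -0.21555539] tcp rail [0.12652306 0.00629443 0.08338219]
zero depth 0.004039713541666667
finger pts 41708
0.08 208 x [0.11467226 0.11490295 0.11539654 0.11699683] y [-0.00227775  0.01620297]
0.09 438 x [0.11468    0.11483021 0.11532552 0.1169929 ] y [-0.00675641  0.01902291]
0.1 252 x [0.11464314 0.11487607 0.11639607 0.11702424] y [0.00289927 0.01023569]
0.11 214 x [0.11475625 0.11495989 0.11655841 0.11710458] y [0.00309407 0.00997189]
0.12 393 x [0.11626739 0.1166796  0.13039888 0.13505208] y [0.00397041 0.00877814]
0.13 63 x [0.12525436 0.12654714 0.13278405 0.1359195 ] y [0.00396136 0.00905045]
0.14 36 x [0.12303768 0.12349256 0.12541532 0.12835776] y [0.00393075 0.00904898]
0.15 2198 x [0.08931752 0.08946595 0.08987366 0.09210374] y [-0.01970074  0.01960267]
visible x range [0.00682105 0.01038321 0.13351509 0.20699069]
```

View pics/w1.png

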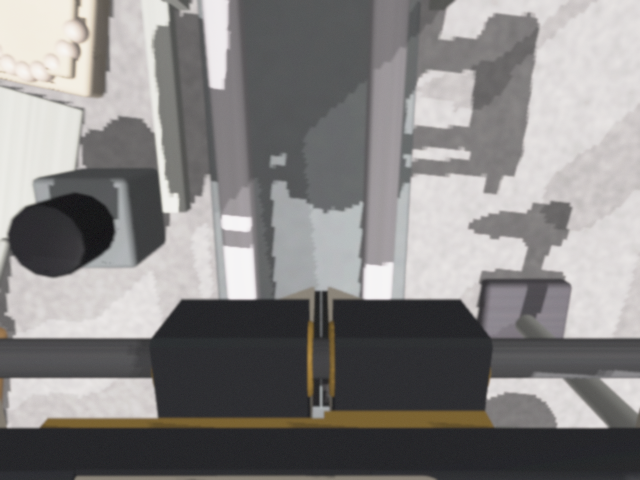

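View pics/s3.png

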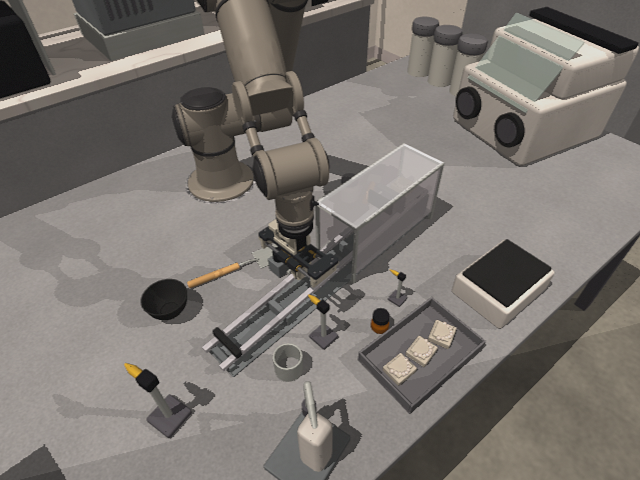

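Wrist view: the trough and bars run down the middle, the button is at (62,235), and the finger carriers hide everything below row 300. In the scene view the gripper sits just outside the cover mouth at about (300,255), clear of it and of the nozzle at (320,310). Going to the button next.

Emit:
send_rows([
  [0,-0.02,0.002,0.025,0],
  [0,-0.048,0.005,0,0],
  [0,-0.046,0.005,0,0],
  [0,0,0,-0.02,0],
  [0,0,0,-0.008,0],
])

```text
time: 2.7
tool_pos: [0.4331, -0.072, 0.082]
tool_rot: [3.14, 0.001, 1.681]
contact_force: [-0.3, -0.2, -0.5]
opening: 0.0003
grip_force: 0.0
```

```bash
python3 - <<'E'
from h import *
z=np.load("w1.npz");P=z["P"];R=rail(P);k=(R[...,1]<-.08)&(R[...,1]>-.13)&(R[...,0]>.07)&(R[...,0]<.13)&(R[...,2]>.068)&(R[...,2]<.09)
print("button wrist",k.sum(),P[k].mean(0),R[k].mean(0),P[k].min(0),P[k].max(0))
o=observe();print(o["tool_pos"],rail(o["tool_pos"]),o["contact_force"],o["time"])
E
```

```text
button wrist 5067 [ 0.44255772 -0.06908733  0.07420966] [ 0.09848897 -0.10119638  0.07420966] [ 0.42489265 -0.08651693  0.06803216] [ 0.45717012 -0.05451564  0.07723419]
[ 0.43310726 -0.07199363  0.08196669] [ 0.10034122 -0.11090858  0.08196669] [-0.29086783 -0.22909602 -0.51124181] 2.7
```

Emit:
send_rows([
  [0,0.007,0.001,-0.004,0],
  [0,0,0,-0.005,0],
  [0,0,0,-0.004,0],
  [0,0,0,0,0],
])

```text
time: 3.1
tool_pos: [0.4422, -0.0716, 0.0676]
tool_rot: [3.141, 0.0, 1.681]
contact_force: [1.5, -0.8, 1.0]
opening: 0.0001
grip_force: 0.7
```

Emit:
send_rows([
  [0,0,0,-0.007,0],
  [0,0,0,-0.001,0],
  [0,0,0,0.022,0],
  [0,0.035,-0.004,0,0],
  [0,0.035,-0.004,0,0],
])

```text
time: 3.6
tool_pos: [0.5116, -0.0796, 0.0818]
tool_rot: [-3.141, -0.0, 1.68]
contact_force: [0.2, -0.1, -0.6]
opening: 0.0004
grip_force: 0.0
```

Emit:
send_rows([
  [0,0.034,-0.004,0,0],
  [0,0,0,0,0],
  [0,0,0,0,0],
])

```text
time: 3.9
tool_pos: [0.5443, -0.0833, 0.0803]
tool_rot: [-3.139, -0.001, 1.681]
contact_force: [-0.2, 0.2, -0.0]
opening: 0.0004
grip_force: 0.0
```

```bash
cat >> h.py <<'E'
def face():
    o,p,d,P=wrist();R=rail(P);k=(abs(R[...,1])<.035)&(R[...,2]>.085)&(R[...,2]<.14)&(R[...,0]<rail(o["tool_pos"])[0]-.02)&(d>0)
    q=R[k];return o,p,q,(np.percentile(q[:,0],98) if len(q)>300 else None)
E
python3 - <<'E'
from h import *
o=observe();print(o["time"],o["tool_pos"],rail(o["tool_pos"]),o["contact_force"])
for i in range(6):
    o,p,q,f=face();print(round(float(o["time"]),3),len(q),f,None if f is None else (q[q[:,0]>f-.01].mean(0),q[:,2].max()),flush=True);cv2.imwrite(f"pics/f{i}.png",p[...,::-1])
    if f is not None and f>.035: break
E
```

```text
3.9 [ 0.54433056 -0.08325423  0.08033765] [ 0.12373274 -0.00159133  0.08033765] [-0.24941437  0.18682825 -0.03097337]
3.9 0 None None
3.95 0 None None
4.0 0 None None
4.05 0 None None
4.1 4666 0.020667615471101315 (array([ 0.02034664, -0.00042639,  0.10843118]), np.float64(0.11937991085913852))
4.15 20583 0.03551040135738367 (array([ 3.18623476e-02, -1.29140618e-05,  1.30709902e-01]), np.float64(0.13765384872731717))
```

```bash
cat > sim.py <<'E'
import numpy as np, sys
def sim(rows,f0,x0,v0,m,lag=.02,T=2.0):
    dt=1e-3;cmd=0.;fp=0.;x=x0;v=v0;mx=0;tr=[];c=np.concatenate([[0],np.cumsum(rows)])
    tc=None;b=0.
    for i in range(int((len(rows)*.1+.6)/dt)):
        t=i*dt;cmd=np.interp(t,np.arange(len(c))*.1,c);fn=fp+(cmd-fp)*dt/lag;vf=(fn-fp)/dt;fp=fn
        b=x-(f0+fp);F=0
        if b>0: F=max(0,200*b+3*(v-vf));tc=tc or (t,v-vf,x);mx=max(mx,b)
        v+=dt*((m*9.81*.0798-.03-1.9*v-F)/m);x+=v*dt
        tr.append(x)
    return mx*1e3,tc,x,v
E
python3 - <<'E'
from h import *;from sim import sim
o,p,q,f=face();print(round(float(o["time"]),3),len(q),f,q[:,2].max());cv2.imwrite("pics/f9.png",p[...,::-1])
o=observe();f0=rail(o["tool_pos"])[0]-.0105;print(o["time"],"flank",f0)
plans={"A":[20,28,30,28,22,14,7,3],"B":[16,26,29,29,24,16,8,4],"C":[20,28,28,26,21,15,9,5],"D":[12,24,28,28,24,18,12,6]}
for n,r in plans.items():
    for m in(.85,.96,1.1):
        for v0 in(.29,.32,.35):
            mx,tc,x,v=sim(np.array(r)/1e3,f0,f+.05*v0,v0,m);print(n,m,v0,"max %.1f"%mx,"tc %.2f vrel %.3f x %.3f"%tc,"end %.4f %.3f"%(x,v))
E
```

```text
4.2 18439 0.050236736769974685 0.1365720809984023
4.25 flank 0.11349852762123704
A 0.85 0.29 max 14.7 tc 0.61 vrel 0.213 x 0.254 end 0.2670 -0.006
A 0.85 0.32 max 13.5 tc 0.55 vrel 0.184 x 0.246 end 0.2683 0.014
A 0.85 0.35 max 10.9 tc 0.48 vrel 0.119 x 0.233 end 0.2690 0.004
A 0.96 0.29 max 16.3 tc 0.56 vrel 0.207 x 0.247 end 0.2672 -0.001
A 0.96 0.32 max 14.2 tc 0.50 vrel 0.141 x 0.238 end 0.2688 0.014
A 0.96 0.35 max 11.5 tc 0.42 vrel 0.130 x 0.221 end 0.2695 0.003
A 1.1 0.29 max 18.0 tc 0.52 vrel 0.205 x 0.241 end 0.2676 -0.003
A 1.1 0.32 max 15.2 tc 0.45 vrel 0.159 x 0.226 end 0.2691 0.013
A 1.1 0.35 max 12.1 tc 0.37 vrel 0.111 x 0.206 end 0.2700 0.004
B 0.85 0.29 max 13.8 tc 0.60 vrel 0.162 x 0.250 end 0.2675 0.008
B 0.85 0.32 max 11.9 tc 0.53 vrel 0.153 x 0.239 end 0.2687 0.008
B 0.85 0.35 max 8.3 tc 0.43 vrel 0.091 x 0.217 end 0.2690 -0.002
B 0.96 0.29 max 15.0 tc 0.54 vrel 0.181 x 0.241 end 0.2681 0.010
B 0.96 0.32 max 11.5 tc 0.46 vrel 0.114 x 0.224 end 0.2692 0.007
B 0.96 0.35 max 7.6 tc 0.35 vrel 0.075 x 0.195 end 0.2694 -0.003
B 1.1 0.29 max 15.8 tc 0.49 vrel 0.134 x 0.2
[... 613 characters left out ...]
 max 13.7 tc 0.42 vrel 0.156 x 0.216 end 0.2702 0.011
C 1.1 0.35 max 11.3 tc 0.35 vrel 0.128 x 0.197 end 0.2709 -0.000
D 0.85 0.29 max 10.5 tc 0.55 vrel 0.138 x 0.236 end 0.2686 0.002
D 0.85 0.32 max 7.6 tc 0.45 vrel 0.087 x 0.214 end 0.2691 -0.007
D 0.85 0.35 max 6.0 tc 0.31 vrel 0.062 x 0.176 end 0.2687 -0.010
D 0.96 0.29 max 10.7 tc 0.49 vrel 0.105 x 0.222 end 0.2694 0.002
D 0.96 0.32 max 7.5 tc 0.38 vrel 0.072 x 0.195 end 0.2699 -0.009
D 0.96 0.35 max 6.9 tc 0.27 vrel 0.084 x 0.163 end 0.2694 -0.012
D 1.1 0.29 max 11.4 tc 0.43 vrel 0.118 x 0.208 end 0.2703 0.004
D 1.1 0.32 max 8.1 tc 0.33 vrel 0.091 x 0.179 end 0.2709 -0.007
D 1.1 0.35 max 8.4 tc 0.24 vrel 0.105 x 0.156 end 0.2705 -0.014
```

```bash
cat > opt.py <<'E'
from sim import sim;import numpy as np
from scipy.optimize import minimize
f0=.1135;f=.0502
sc=[(m,v0,off,lag) for m,v0 in((.8,.295),(.88,.305),(1.0,.315)) for off in(-.004,.004) for lag in(.015,.04)]
def ev(r,s):
    m,v0,off,lag=s;return sim(np.array(r)/1e3,f0+off,f+.05*v0,v0,m,lag)
def cost(r):
    r=np.r_[r,152-r.sum()];return max(ev(r,s)[0] for s in sc)+.3*np.abs(np.minimum(r,0)).sum()
E
timeout 400 python3 - <<'E'
from opt import *
c=[]
for r in([4,16,24,26,24,20,15,11,7,5],[8,18,26,27,24,19,13,9,5,3],[2,14,24,27,26,22,16,11,7,3]):c.append((cost(np.array(r[:-1],float)),r))
c.sort();print(c)
b=minimize(cost,np.array(c[0][1][:-1],float),method="Nelder-Mead",options=dict(maxfev=180,initial_simplex=None))
r=np.r_[b.x,152-b.x.sum()];print(b.fun,r.round(1))
for s in sc:
    mx,tc,x,v=ev(r,s);print(s,"%.1f"%mx,"%.2f %.3f %.3f"%tc,"%.4f %.3f"%(x,v))
E
```

```text
[(np.float64(9.599095309185513), [8, 18, 26, 27, 24, 19, 13, 9, 5, 3]), (np.float64(11.20653968372698), [4, 16, 24, 26, 24, 20, 15, 11, 7, 5]), (np.float64(13.779812755842336), [2, 14, 24, 27, 26, 22, 16, 11, 7, 3])]
7.068207861731568 [ 8.1 18.6 26.8 26.2 22.1 18.5 14.5  9.1  5.   3.2]
(0.8, 0.295, -0.004, 0.015) 5.1 0.40 0.044 0.185 0.2645 -0.001
(0.8, 0.295, -0.004, 0.04) 4.3 0.26 0.058 0.141 0.2646 -0.002
(0.8, 0.295, 0.004, 0.015) 6.9 0.50 0.087 0.216 0.2724 -0.004
(0.8, 0.295, 0.004, 0.04) 5.1 0.42 0.064 0.193 0.2725 -0.001
(0.88, 0.305, -0.004, 0.015) 5.7 0.28 0.057 0.154 0.2649 -0.001
(0.88, 0.305, -0.004, 0.04) 4.9 0.21 0.123 0.131 0.2650 -0.002
(0.88, 0.305, 0.004, 0.015) 6.9 0.41 0.083 0.195 0.2727 -0.001
(0.88, 0.305, 0.004, 0.04) 5.6 0.31 0.065 0.163 0.2729 0.000
(1.0, 0.315, -0.004, 0.015) 6.3 0.22 0.102 0.137 0.2655 0.000
(1.0, 0.315, -0.004, 0.04) 7.1 0.19 0.166 0.127 0.2657 0.000
(1.0, 0.315, 0.004, 0.015) 7.1 0.31 0.086 0.170 0.2732 0.000
(1.0, 0.315, 0.004, 0.04) 6.4 0.24 0.108 0.146 0.2735 0.002
```

Emit:
send_rows([
  [0,0.0009,-0.008,0,0],
  [0,0.002,-0.0184,0,0],
  [0,0.003,-0.0268,0,0],
  [0,0.0029,-0.0258,0,0],
  [0,0.0024,-0.0219,0,0],
])

```text
time: 4.75
tool_pos: [0.5566, -0.1865, 0.0818]
tool_rot: [3.141, 0.001, 1.68]
contact_force: [0.0, -0.6, -0.8]
opening: 0.0005
grip_force: 0.6
```

Emit:
send_rows([
  [0,0.002,-0.0184,0,0],
  [0,0.0016,-0.0144,0,0],
  [0,0.001,-0.0089,0,0],
  [0,0.0005,-0.005,0,0],
  [0,0.0004,-0.0035,0,0],
])

```text
time: 5.25
tool_pos: [0.562, -0.2345, 0.0816]
tool_rot: [-3.141, -0.0, 1.681]
contact_force: [-0.7, 0.0, 0.2]
opening: 0.0005
grip_force: 0.3
```

```bash
python3 - <<'E'
from h import *
o=observe();print(o["time"],o["tool_pos"],rail(o["tool_pos"]),o["contact_force"])
o,p,d,P=wrist();cv2.imwrite("pics/w5.png",p[...,::-1]);np.savez("w5.npz",p=p,d=d,P=P)
p,d=read_camera("top");cv2.imwrite("pics/t5.png",p[...,::-1]);np.savez("t5.npz",p=p,d=d)
p,d=read_camera("scene");np.savez("s5.npz",p=p,d=d)
cv2.imwrite("pics/s5.png",cv2.resize(p[200:380,180:400,::-1],None,fx=3.2,fy=3.2))
E
```

```text
5.25 [ 0.56202601 -0.2345349   0.08160798] [ 0.27604156 -0.00059494  0.08160798] [-0.66158333  0.03393854  0.22241803]
```

View pics/s5.png

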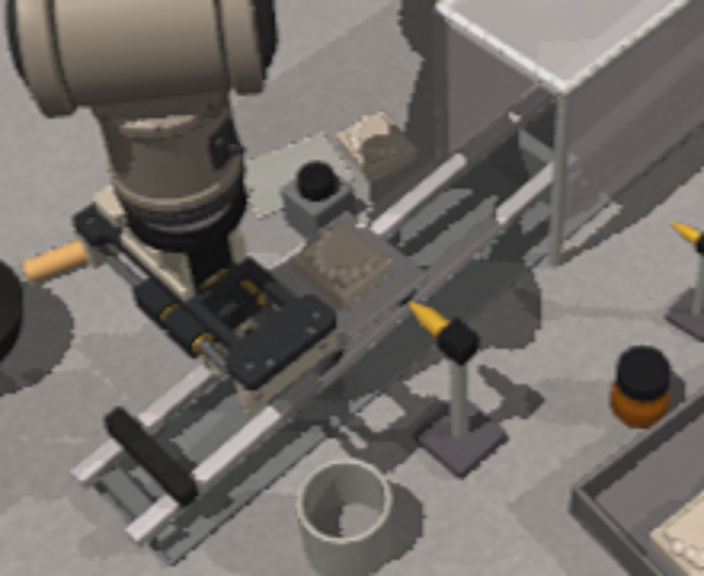

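View pics/w5.png

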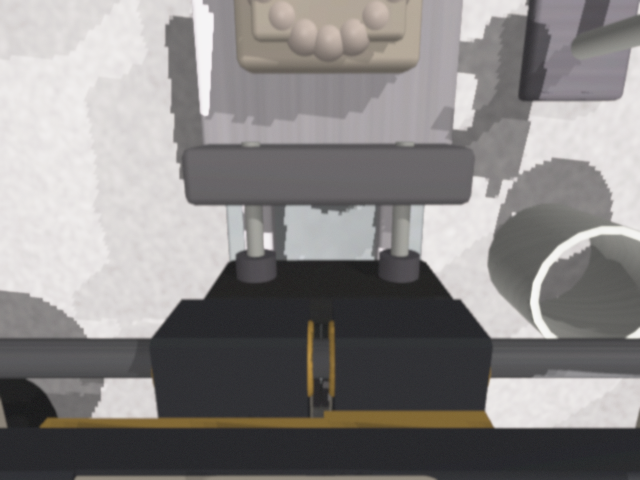

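Scene crop: the trolley is out, with its buffer against the fingers and its deck at (345,265) beside the nozzle tip at (415,305). The cast is still on it. Wrist view: the cast's front edge is at row 70, the crossbar at row 175 and the buffer plate at about row 270. Now measuring exactly where it stands.

```bash
python3 - <<'E'
from h import *
z=np.load("w5.npz");P=z["P"];R=rail(P)
for a,b,c,d in((40,70,260,400),(150,200,220,440),(262,298,240,420),(100,140,230,440)):
    q=R[a:b,c:d].reshape(-1,3);print((a,b),"x",np.percentile(q[:,0],[1,50,99]).round(4),"y",np.percentile(q[:,1],[1,50,99]).round(3),"z",np.percentile(q[:,2],[1,50,99]).round(4))
print("col 320:",[(v,*R[v,320].round(4)) for v in range(20,300,12)])
for n in("s5","t5"):
    w={"s":"scene","t":"top"}[n[0]];d=np.load(n+".npz")["d"];R2=rail(depth_pts(w,d))
    k=(abs(R2[...,1])<.024)&(R2[...,0]>.05)&(R2[...,0]<.215)&(R2[...,2]>.098)&(R2[...,2]<.125)
    q=R2[k];print(n,"cast x",len(q),np.percentile(q[:,0],[0,2,50,98,100]).round(4) if len(q) else "", "z",np.median(q[:,2]) if len(q) else "")
o,p,d,P2=wrist();R3=rail(P2);print(o["time"],o["tool_pos"],"motion",np.nanmedian(R3[262:290,250:400,0])-np.median(R[262:290,250:400,0]),np.median(R3[150:200,220:440,0])-np.median(R[150:200,220:440,0]))
E
```

```text
(40, 70) x [0.1795 0.1832 0.1867] y [-0.018  0.002  0.023] z [0.0958 0.0998 0.1075]
(150, 200) x [0.2105 0.2177 0.2253] y [-0.03   0.002  0.035] z [0.106  0.1076 0.1092]
(262, 298) x [0.2475 0.2546 0.2552] y [-0.027  0.003  0.032] z [0.0807 0.1023 0.115 ]
(100, 140) x [0.1951 0.2018 0.2083] y [-0.031  0.004  0.041] z [0.0801 0.0817 0.0833]
col 320: [(20, np.float64(0.1748), np.float64(-0.0004), np.float64(0.1053)), (32, np.float64(0.178), np.float64(-0.0004), np.float64(0.1061)), (44, np.float64(0.1811), np.float64(-0.0004), np.float64(0.1061)), (56, np.float64(0.1841), np.float64(-0.0004), np.float64(0.1045)), (68, np.float64(0.1866), np.float64(-0.0004), np.float64(0.0986)), (80, np.float64(0.1887), np.float64(-0.0004), np.float64(0.082)), (92, np.float64(0.1926), np.float64(-0.0004), np.float64(0.0825)), (104, np.float64(0.1965), np.float64(-0.0004), np.float64(0.082)), (116, np.float64(0.2005), np.float64(-0.0005), np.float64(0.0814)), (128, np.float64(0.2045), np.float64(-0.0004), np.float64(0.0831)), (140, np.float64(0.2087), np.float64(-0.0005), np.float64(0.0818)), (152, np.f
[... 411 characters left out ...]
64(0.257), np.float64(-0.0006), np.float64(0.007)), (236, np.float64(0.2642), np.float64(-0.0006), np.float64(0.0058)), (248, np.float64(0.2714), np.float64(-0.0006), np.float64(0.0048)), (260, np.float64(0.2544), np.float64(-0.0005), np.float64(0.079)), (272, np.float64(0.2548), np.float64(-0.0005), np.float64(0.0917)), (284, np.float64(0.255), np.float64(-0.0004), np.float64(0.1032)), (296, np.float64(0.2549), np.float64(-0.0004), np.float64(0.1137))]
s5 cast x 331 [0.1379 0.1396 0.1677 0.2119 0.2146] z 0.10553078401358307
t5 cast x 325 [0.1391 0.1402 0.1655 0.2133 0.2146] z 0.10521006351371986
5.4 [ 0.56202778 -0.23408984  0.08164701] motion -0.00043981210513877045 -0.00041054965864203985
```

Three measurements put the trolley origin at rail x ≈ 0.168–0.169, against 0.169 for the nozzle. It is standing still, so I hold here.

Emit:
send_rows([
  [0,0,0,0,0],
  [0,0,0,0,0],
  [0,0,0,0,0],
  [0,0,0,0,0],
  [0,0,0,0,0],
])

```text
time: 5.95
tool_pos: [0.5622, -0.2346, 0.0817]
tool_rot: [3.141, 0.0, 1.681]
contact_force: [-0.2, -0.0, -0.5]
opening: 0.0003
grip_force: 0.3
```

Emit:
send_rows([
  [0,0,0,0,0],
  [0,0,0,0,0],
  [0,0,0,0,0],
  [0,0,0,0,0],
  [0,0,0,0,0],
])

```text
time: 6.45
tool_pos: [0.5621, -0.2346, 0.0817]
tool_rot: [3.141, 0.0, 1.681]
contact_force: [0.4, -0.7, 0.3]
opening: 0.0005
grip_force: 0.3
```

Emit:
send_rows([
  [0,0,0,0,0],
  [0,0,0,0,0],
  [0,0,0,0,0],
  [0,0,0,0,0],
  [0,0,0,0,0],
])

```text
time: 6.95
tool_pos: [0.5621, -0.2346, 0.0817]
tool_rot: [3.141, 0.0, 1.681]
contact_force: [0.9, 0.3, -0.5]
opening: 0.0005
grip_force: 0.3
```

Emit:
send_rows([
  [0,0,0,0,0],
  [0,0,0,0,0],
  [0,0,0,0,0],
  [0,0,0,0,0],
  [0,0,0,0,0],
])

```text
time: 7.45
tool_pos: [0.5621, -0.2346, 0.0817]
tool_rot: [3.141, 0.0, 1.681]
contact_force: [0.7, -0.4, -1.1]
opening: 0.0005
grip_force: 0.3
```

Emit:
send_rows([
  [0,0,0,0,0],
  [0,0,0,0,0],
  [0,0,0,0,0],
  [0,0,0,0,0],
  [0,0,0,0,0],
])

```text
time: 7.95
tool_pos: [0.5621, -0.2346, 0.0817]
tool_rot: [3.142, 0.0, 1.681]
contact_force: [0.8, -0.6, 0.1]
opening: 0.0003
grip_force: 0.3
```

Emit:
send_rows([
  [0,0,0,0,0],
  [0,0,0,0,0],
  [0,0,0,0,0],
  [0,0,0,0,0],
  [0,0,0,0,0],
])

```text
time: 8.45
tool_pos: [0.5621, -0.2346, 0.0817]
tool_rot: [3.141, 0.0, 1.681]
contact_force: [0.2, -0.4, 0.3]
opening: 0.0006
grip_force: 0.3
```

Emit:
send_rows([
  [0,0,0,0,0],
  [0,0,0,0,0],
  [0,0,0,0,0],
  [0,0,0,0,0],
  [0,0,0,0,0],
])

```text
time: 8.95
tool_pos: [0.5621, -0.2346, 0.0817]
tool_rot: [3.141, 0.0, 1.681]
contact_force: [-0.0, -0.0, 0.5]
opening: 0.0003
grip_force: 0.3
```

Emit:
send_rows([
  [0,0,0,0,0],
  [0,0,0,0,0],
  [0,0,0,0,0],
  [0,0,0,0,0],
  [0,0,0,0,0],
])

```text
time: 9.45
tool_pos: [0.5621, -0.2346, 0.0817]
tool_rot: [3.142, -0.0, 1.681]
contact_force: [0.9, -1.0, 0.1]
opening: 0.0004
grip_force: 0.3
```

Emit:
send_rows([
  [0,0.0002,-0.002,0,0],
  [0,0.0004,-0.004,0,0],
  [0,0.0006,-0.005,0,0],
  [0,0.0005,-0.005,0,0],
  [0,0.0006,-0.005,0,0],
])

```text
time: 9.95
tool_pos: [0.5644, -0.2562, 0.0816]
tool_rot: [-3.142, 0.0, 1.681]
contact_force: [0.1, -0.8, -0.5]
opening: 0.0006
grip_force: 0.3
```

Emit:
send_rows([
  [0,0.0006,-0.005,0,0],
  [0,0.0005,-0.005,0,0],
  [0,0.0006,-0.005,0,0],
  [0,0.0005,-0.005,0,0],
  [0,0.0006,-0.005,0,0],
])

```text
time: 10.45
tool_pos: [0.5672, -0.281, 0.0817]
tool_rot: [3.141, 0.0, 1.681]
contact_force: [0.3, -0.3, -0.3]
opening: 0.0006
grip_force: 0.3
```

Emit:
send_rows([
  [0,0.0006,-0.005,0,0],
  [0,0.0005,-0.005,0,0],
  [0,0.0006,-0.005,0,0],
  [0,0.0005,-0.005,0,0],
  [0,0.0006,-0.005,0,0],
])

```text
time: 10.95
tool_pos: [0.57, -0.306, 0.0817]
tool_rot: [3.142, -0.0, 1.681]
contact_force: [-0.0, -0.5, -0.6]
opening: 0.0006
grip_force: 0.3
```

Emit:
send_rows([
  [0,0.0006,-0.005,0,0],
  [0,0.0005,-0.005,0,0],
  [0,0.0006,-0.005,0,0],
  [0,0.0005,-0.005,0,0],
  [0,0.0006,-0.005,0,0],
])

```text
time: 11.45
tool_pos: [0.5728, -0.331, 0.0817]
tool_rot: [3.142, -0.0, 1.681]
contact_force: [-0.1, -0.9, 0.1]
opening: 0.0008
grip_force: 0.3
```

Emit:
send_rows([
  [0,0.0003,-0.003,0,0],
  [0,0.0003,-0.003,0,0],
  [0,0.0003,-0.003,0,0],
  [0,0.0003,-0.003,0,0],
  [0,0.0003,-0.003,0,0],
])

```text
time: 11.95
tool_pos: [0.5743, -0.3457, 0.0817]
tool_rot: [3.142, -0.0, 1.681]
contact_force: [0.1, 0.1, 0.4]
opening: 0.0008
grip_force: 0.1
```

Emit:
send_rows([
  [0,0.0003,-0.003,0,0],
  [0,0.0003,-0.003,0,0],
  [0,0.0003,-0.003,0,0],
  [0,0.0003,-0.003,0,0],
  [0,0.0003,-0.003,0,0],
])

```text
time: 12.45
tool_pos: [0.5758, -0.3608, 0.0817]
tool_rot: [3.141, -0.0, 1.681]
contact_force: [0.5, 0.1, 0.3]
opening: 0.0007
grip_force: 0.0
```

```bash
python3 - <<'E'
from h import *
o,p,d,P=wrist();R=rail(P);cv2.imwrite("pics/w6.png",p[...,::-1]);print(o["time"],rail(o["tool_pos"]),o["contact_force"])
print("col 320:",[(v,*R[v,320].round(4)) for v in range(2,300,12)])
p,d=read_camera("top");R2=rail(depth_pts("top",d))
k=(abs(R2[...,1])<.024)&(R2[...,0]>.15)&(R2[...,0]<.31)&(R2[...,2]>.088)&(R2[...,2]<.115)
q=R2[k];print("top cast x",len(q),np.percentile(q[:,0],[0,2,50,98,100]).round(4) if len(q) else "")
E
```

```text
12.45 [ 0.40307901 -0.00072971  0.08170742] [0.47440509 0.09818856 0.29608604]
col 320: [(2, np.float64(0.2943), np.float64(-0.0005), np.float64(0.0929)), (14, np.float64(0.2965), np.float64(-0.0005), np.float64(0.0876)), (26, np.float64(0.2971), np.float64(-0.0006), np.float64(0.0725)), (38, np.float64(0.3011), np.float64(-0.0006), np.float64(0.0734)), (50, np.float64(0.3049), np.float64(-0.0006), np.float64(0.0728)), (62, np.float64(0.3089), np.float64(-0.0006), np.float64(0.0728)), (74, np.float64(0.313), np.float64(-0.0006), np.float64(0.0739)), (86, np.float64(0.317), np.float64(-0.0006), np.float64(0.073)), (98, np.float64(0.3222), np.float64(-0.0005), np.float64(0.0969)), (110, np.float64(0.3259), np.float64(-0.0005), np.float64(0.0986)), (122, np.float64(0.3295), np.float64(-0.0005), np.float64(0.0987)), (134, np.float64(0.3331), np.float64(-0.0005), np.float64(0.0993)), (146, np.float64(0.3369), np.float64(-0.0005), np.float64(0.097)), (158, np.float64(0.3443), np.float64(-0.0006), np.float64(0.0539)), (170, np.float64(0.3493), np.float64(-0.0006), np.float64(0.0539)), (182, np.float64(0.361), np.float64(-0.0007), np.float64(0.0058)), (194, np.float64(0.3648), np.float64(-0.0007), np.float64(0.0226)), (206, np.float64(0.3713), np.float64(-0.0007), np.float64(0.0207)), (218, np.float64(0.3822), np.float64(-0.0008), np.float64(0.0001)), (230, np.float64(0.3679), np.float64(-0.0006), np.float64(0.0849)), (242, np.float64(0.3678), np.float64(-0.0006), np.float64(0.1016)), (254, np.float64(0.37), np.float64(-0.0006), np.float64(0.108)), (266, np.float64(0.3739), np.float64(-0.0006), np.float64(0.1084)), (278, np.float64(0.4185), np.float64(-0.0008), np.float64(-0.0002)), (290, np.float64(0.4257), np.float64(-0.0008), np.float64(0.0008))]
top cast x 314 [0.2485 0.2502 0.2731 0.2972 0.2986]
```

View pics/w6.png

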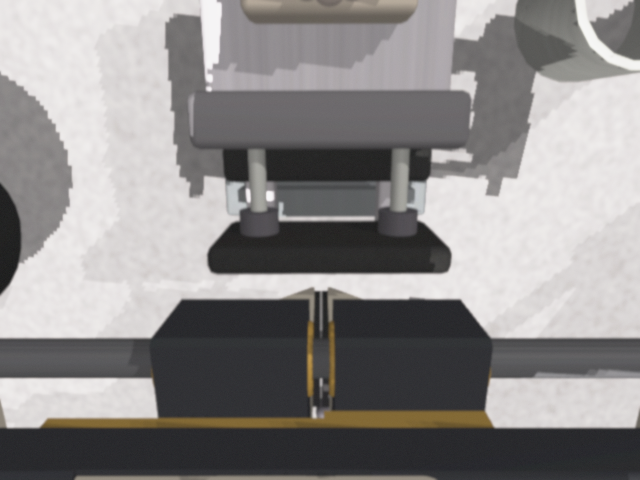

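The wrist view shows the trolley at the stop: its origin works out to rail x ≈ 0.278, the plate is free at row 270, and there is a gap to the fingers. The cast is still in place, with its front edge at row 20. Backing off and handing in.

Emit:
send_rows([
  [0,0.001,-0.01,0,0],
  [0,0,0,0.04,0],
  [0,0,0,0.04,0],
  [0,0,0,0,0],
  [0,0,0,0,0],
])

```text
time: 13.05
tool_pos: [0.5771, -0.3714, 0.1629]
tool_rot: [3.14, 0.002, 1.681]
contact_force: [0.0, -0.5, -0.9]
opening: 0.0005
grip_force: 0.0
```

```bash
python3 -c "
from h import *
print(hand_in())"
```

```text
the job is handed in; nothing more can be done
None
```

The trolley was released, caught softly on its buffer, held about 1 mm from the nozzle position for roughly 4 s, then eased onto the lower stop and let go with the cast in place; the job was handed in at about 13 s, and no verdict came back.

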